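Uncap an amber bottle and lay it in the labelling cradle

ROBOT

A 7-joint arm with a two-finger parallel gripper is mounted at the origin on the work surface. World frame = base frame: x ahead of the robot, y to its left, z up, the work surface at z = 0. Lengths are in m, angles in rad, forces in N, time in s.
With the tool pointing down it reaches from about 0.425 to 0.875 m from the base axis. Payload 4.7 kg.
Tool frame: the origin (TCP) lies midway between the tips of the shut fingers; the grasp point (between the pads) lies 19 mm behind it; z points along the fingers, y is the line along which they close (so a half turn about z gives the same grasp; the last joint's range is limited). The gripper opens to 87 mm and grips with 3 to 60 N. Pads are 19 mm wide; open, the fingers measure 117 mm over their backs; the gripper's body (75 mm by 190 mm) begins 51 mm behind the grasp point.
Start: joints at [-1.11, 0.321, -0.07, 1.45, 0.023, 1.371, -0.057], TCP at [0.281, 0.586, 0.223] pointing down, gripper open.
Joint ranges: [-2.86, 2.86], [-0.3, 2.09], [-1.38, 1.24], [0.06, 2.45], [-1.56, 4.7], [0.09, 2.05], [-2.69, 2.69]. Speed limits (rad/s): [2.57, 2.57, 3.14, 3.14, 3.14, 3.14, 3.14].

INTERFACE

Orientations are given as a rotation vector (axis times angle).
In Python, from bench import ctrl gives the robot as it stands. The module is installed in compiled form; this text tells all that it offers.
- The arm moves only by the tool carry_out, never from a script. Its argument "steps" is a list of rows, each a list of 7 numbers: the turn, a rotation vector about the world's x, y, z in degrees, then the shift along the world's x, y, z in cm, then the opening, from 0 (shut) to 1 (fully open). A call has 1 to 12 rows; each row is the pose to reach, as a shift and turn from the pose commanded when the call began; what a row does not reach only later rows make up. A row lasts 1/10 s, in which the tool goes at most 50 mm and 8.59 degrees, less where a joint would pass 70% of its speed; a pose out of reach is approached as far as the arm can. A call with a gripper value outside its range is refused whole. The fingers move at their own pace and stop on an object; "squeeze" is the grip in N (left out, the last holds). Time passes only in rows, so rows that repeat a pose let the fingers close. It gives the time, the measured TCP pose, the force, the opening and the grip force at its end, in the units of the state.
- ctrl.get_state(): the state, without advancing time (a new reading comes with each control period).
- ctrl.get_image(name): name is "scene" or "side" or "wrist"; returns a dict with "pixels" (400x640x3 uint8, red, green, blue), "camera_matrix" (3x3 intrinsics, pixels), "k1" (the pictures are not rectified: a ray, as slopes to the right and down, at radius r is drawn at 1 + k1 r^2 times it, then the intrinsics apply), "cam_to_world" (4x4, takes a point from camera to world coordinates); the wrist camera has in their place "T_tool_cam" (4x4, takes a point from camera to tool coordinates, whose origin is the TCP and whose axes are the flange's). Camera axes: x right, y down, z forward; pixel columns grow to the right and rows downward; lengths in m; the calibration is good to about 2 mm. A picture is of the moment at which its call begins: read the wrist's pose just before it. There is no depth.
- ctrl.close_job(): hands the job in; it is judged then, once.
The state is a dict: "time": time; "joint_positions": joint angles; "qd": joint speeds; "joint_torque": joint torques, N m; "position": TCP position; "tool_rot": TCP orientation; "ft_force": force on the tool from outside, world axes, zero at the start; "torque": the same for the moment, N m; "grip_width": opening from 0.0 (shut) to 1.0 (fully open); "grip_force": force on a finger pad.
Only numpy, scipy, OpenCV 4.12 (cv2) and the standard library are available. Lean on these libraries where they do the work, as an engineer would, in place of code of your own. Each camera call takes 0.05 s, during which the arm holds its last target. There are 200 camera calls.

TASK

Lift the loose black cap off the large unlabelled amber bottle and stand it, open end down as it was, in the small round steel dish. Then gently lay the bottle on its side in the wooden labelling cradle: neck in the narrow notch, body in the wide V, foot towards the end board. Leave the small bottle and the jar standing where they are.

Things in the scene. Friction and masses are not known exactly. Their poses are not given: they have to be found in the camera images.
- bottle: Large amber glass bottle, no label, upright at the start, tallest of three amber containers. Body 46 mm diameter, 82 mm tall; shoulder cone to 90 mm; plugged neck 23 mm diameter up to 112 mm. About 160 g, centre of mass about 46 mm up. Origin: centre of its underside; z along its axis, foot to neck. Its turn about z is of no matter.
- cap: Loose black cap over the bottle's neck: an inverted cup 32 mm outer diameter, 26 mm tall, 27 mm bore, 22 mm deep, about 20 g. Origin: centre of its open (lower) rim, 90 mm above the bottle's underside at the start; z points to its closed top. No thread: it lifts straight off after about 22 mm.
- dish: Small round shallow steel dish, fixed to the table: 100 mm outside diameter at the rim, 13 mm high, inner floor 3 mm above the table and about 90 mm across. Origin: centre of its underside on the table.
- cradle: Fixed wooden cradle, plinth 150 x 80 x 12 mm (x, y, z). The lying bottle's neck points to +x. Along x: end board (inner face -61, top z 52 mm), wide V for the body (-50 to -34; tips y +-31, z 48), gap for fingers (to 41), neck V (41 to 51; tips y +-18, z 53; too narrow for the cap). Seated bottle: axis at y 0, z 55, foot at x -56 (+-5). Origin: underside, on the table; z up.
- cradle_neck (a point): Point on the seated bottle's axis in the middle of the neck notch, 55 mm above the table. Axes as the cradle's.
- cradle_foot (a point): Point on the seated bottle's axis in the middle of the wide V, 55 mm above the table. Axes as the cradle's.
- bottle_neck (a point): Point on the bottle's axis 102 mm from its foot, in the neck.
- bottle_foot (a point): Point on the bottle's axis 14 mm from its foot.
- small_bottle: Bystander: small amber bottle with a white label and a fixed black top, 30 mm diameter, 66 mm tall, upright. Origin: centre of its underside.
- jar: Bystander: squat amber jar with a white lid, 58 mm diameter, 55 mm tall, upright. Origin: centre of its underside.
Things that resemble listed ones, but are neither listed nor needed, are in the scene too. There is more than one size of the cap; the job needs the larger. Leave any yellow look-alike of the cradle alone.

How it is judged:
On the way:
1. the cap stands released in the dish, open end down, while the bottle still stands upright (horizontal distance between cap and dish below 0.03 m and z of cap in the frame of dish below 0.008 m and angle between cap's own z axis and vertical below 0.15 rad and linear speed of cap below 0.03 m/s and contact force between cap and the fingers below 0.05 N and angle between bottle's own z axis and vertical below 0.3 rad), for 0.2 s.
At the end, for the whole second after the job is handed in: Bottle at rest in the cradle: bottle_neck and bottle_foot within 4 mm (sideways, height) and 9 mm (along) of cradle_neck and cradle_foot, axes within 0.1 rad. Cap at rest in the dish, open end down (tilt under 0.15 rad), rim under 8 mm above the dish underside, within 30 mm of its centre (x of bottle_neck in the frame of cradle_neck between -0.009 and 0.009 m and y of bottle_neck in the frame of cradle_neck between -0.004 and 0.004 m and z of bottle_neck in the frame of cradle_neck between -0.004 and 0.004 m and x of bottle_foot in the frame of cradle_foot between -0.009 and 0.009 m and y of bottle_foot in the frame of cradle_foot between -0.004 and 0.004 m and z of bottle_foot in the frame of cradle_foot between -0.004 and 0.004 m and angle between the z axis of bottle and the x axis of cradle, either way round below 0.1 rad and linear speed of each of bottle, cap below 0.03 m/s and angular speed of bottle below 0.3 rad/s and horizontal distance between cap and dish below 0.03 m and z of cap in the frame of dish below 0.008 m and angle between cap's own z axis and vertical below 0.15 rad); the robot touches nothing.
It fails at once if the bottle hits or is pressed into the cradle with more than 40 N (contact force between bottle and cradle above 40 N).
It fails at once if the small bottle is knocked over (tilted more than 0.5 rad) or moved more than 40 mm (distance of small_bottle from where it was at the start of the episode above 0.04 m or angle between small_bottle's own z axis and vertical above 0.5 rad).
It fails at once if the jar is knocked over (tilted more than 0.5 rad) or moved more than 40 mm (distance of jar from where it was at the start of the episode above 0.04 m or angle between jar's own z axis and vertical above 0.5 rad).
It also fails if it takes over 64 s, if anything falls off the work surface, if the arm or the gripper's body presses on something with over 40 N, if the wrist force passes 120 N, or if a joint passes its speed limit or range.

## Working session

There is one attempt and no reset: what is moved stays moved. The work goes in short steps, Python scripts to look and compute and a tool call to move; the robot and the scene stay as the last step left them, time stands still between calls to the robot, and variables do not carry over. Pictures are saved under pics/ and viewed, at most 10 in all, crops included, and the job is handed in when it is done.

Besides the shell and the picture viewer there is one more tool, called after ">>>" as name(argument=value, ...), one argument or row to a line, values as JSON. carry_out: Moves the arm, as the interface text tells. Its arguments: {"type":"object","properties":{"steps":{"type":"array","items":{"type":"array","items":{"type":"number"}}},"squeeze":{"type":"number"}},"required":["steps"]}

```bash
mkdir -p pics && cat > h.py <<'E'
import numpy as np, cv2
from bench import ctrl
from scipy.spatial.transform import Rotation as R
def cam(name):
    s=ctrl.get_state(); im=ctrl.get_image(name)
    if name=="wrist":
        T=np.eye(4); T[:3,:3]=R.from_rotvec(s["tool_rot"]).as_matrix(); T[:3,3]=s["position"]
        im["cam_to_world"]=T@np.array(im["T_tool_cam"])
    return im
def save(im,f): cv2.imwrite(f,im["pixels"][:,:,::-1])
def ray(im,u,v):
    K=np.array(im["camera_matrix"]);k=im["k1"]
    d=cv2.undistortPoints(np.array([[[u,v]]],float),K,np.array([k,0,0,0.]))[0,0]
    T=np.array(im["cam_to_world"]); return T[:3,3],T[:3,:3]@np.array([d[0],d[1],1])
def onz(im,u,v,z):
    o,d=ray(im,u,v); return o+d*(z-o[2])/d[2]
def proj(im,P):
    T=np.linalg.inv(np.array(im["cam_to_world"])); P=np.atleast_2d(P)@T[:3,:3].T+T[:3,3]
    return cv2.projectPoints(P.reshape(-1,1,3),np.zeros(3),np.zeros(3),np.array(im["camera_matrix"]),np.array([im["k1"],0,0,0.]))[0][:,0]
E
python3 - <<'E'
from h import *
for n in("scene","side","wrist"):
    im=cam(n); save(im,f"pics/{n}0.png"); np.save(f"{n}0.npy",im,allow_pickle=True)
    print(n,np.round(im["cam_to_world"],3).tolist())
s=ctrl.get_state();print(s)
E
```

```text
scene [[-0.791, 0.504, -0.346, 0.838], [0.611, 0.656, -0.442, 0.342], [0.004, -0.561, -0.828, 0.763], [0.0, 0.0, 0.0, 1.0]]
side [[0.996, -0.03, 0.085, 0.475], [-0.087, -0.562, 0.822, -0.748], [0.024, -0.826, -0.563, 0.612], [0.0, 0.0, 0.0, 1.0]]
wrist [[0.432, 0.87, 0.238, 0.216], [0.902, -0.417, -0.116, 0.617], [-0.001, 0.265, -0.964, 0.385], [0.0, 0.0, 0.0, 1.0]]
{'time': 0.15, 'joint_positions': array([-1.1098724 ,  0.32163767, -0.07008059,  1.45139336,  0.02265419,
        1.37081654, -0.0568768 ]), 'qd': array([ 0.00055078, -0.00117537, -0.00188342, -0.00423589,  0.00127845,
       -0.00057315,  0.00025711]), 'joint_torque': array([-5.13358391e-04, -4.91796970e+01, -4.05051699e-01, -3.12878644e+01,
       -6.41052774e-02,  4.05236450e-02,  1.21979815e-04]), 'position': array([0.28074666, 0.5857744 , 0.22172325]), 'tool_rot': array([-6.95920554e-01, -3.06335214e+00,  2.28989048e-03]), 'ft_force': array([0.20548309, 0.81842319, 1.22372257]), 'torque': array([0.00919771, 0.00435864, 0.03653951]), 'grip_force': 0.0, 'grip_width': 0.998797609000652}
```

View pics/scene0.png

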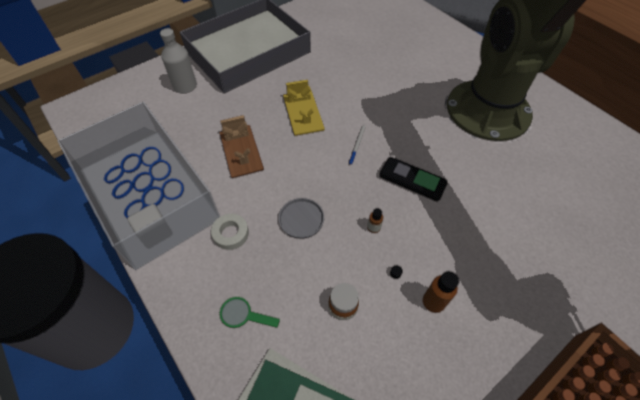

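View pics/side0.png

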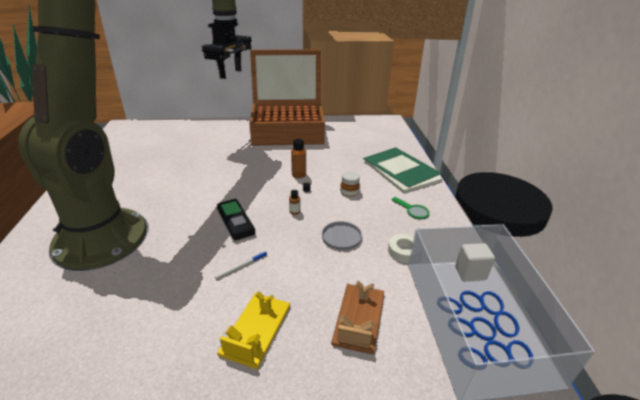

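Scene view: the large amber bottle with its cap is at (440,292) and the small labelled bottle at (376,221). The jar is at (344,300), a loose small cap at (397,272), the steel dish at (301,218) and a white ring at (229,232). The wooden cradle is at (241,147) and its yellow look-alike at (303,107). In the side view the same things are at bottle (299,160), dish (342,235) and cradle (358,317). The tallest unlabelled bottle, the steel dish and the brown cradle fit the description. I'll confirm them in an enlarged crop.

```bash
python3 - <<'E'
from h import *
L=lambda n:np.load(n+"0.npy",allow_pickle=True).item()
a,b=L("scene"),L("side")
def crop(im,x,y,w,h,s): return cv2.resize(im["pixels"][y:y+h,x:x+w,::-1],None,fx=s,fy=s,interpolation=cv2.INTER_CUBIC)
top=np.hstack([crop(a,200,80,80,60+40,4)[:300],]) 
# each tile 400x300
t=[crop(a,205,110,80,75,4),crop(b,320,275,80,75,4),crop(a,405,255,80,75,4),crop(b,260,130,80,75,4)]
cv2.imwrite("pics/c1.png",np.vstack([np.hstack(t[:2]),np.hstack(t[2:])]))
for n,u,v,z in [("dishc",301,218,.008),("jar",344,297,.055),("sb",376,215,.066),("bottletop",450,278,.116)]: print(n,onz(a,u,v,z))
for n,u,v,z in [("dishc",342,235,.008),("jar",350,178,.055),("sb",295,194,.066),("bottletop",298.5,143,.116)]: print(n,onz(b,u,v,z))
E
```

```text
dishc [ 0.59824129 -0.03025371  0.008     ]
jar [0.64921521 0.17393263 0.055     ]
sb [0.49247483 0.08508731 0.066     ]
bottletop [0.50120637 0.27342212 0.116     ]
dishc [ 0.59786078 -0.03193898  0.008     ]
jar [0.64224848 0.1572282  0.055     ]
sb [0.48646272 0.06818762 0.066     ]
bottletop [0.50235338 0.25899259 0.116     ]
```

View pics/c1.png

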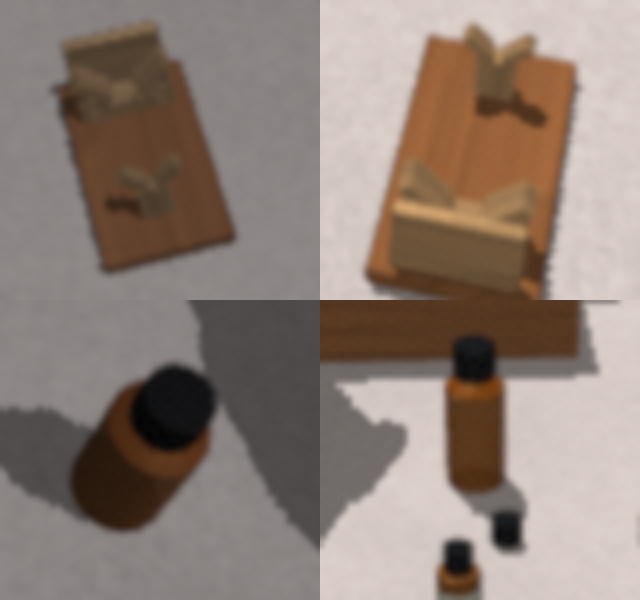

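The crop confirms the brown cradle, with its end board at the near side and the neck V on the far, +y, side. The bottle is unlabelled and wears the larger cap.

```bash
cat > fit.py <<'E'
from h import *
from scipy.optimize import least_squares
L=lambda n:np.load(n+"0.npy",allow_pickle=True).item()
a,b=L("scene"),L("side")
# cradle features (local) vs pixels
def pts(x,y,th,P):
    c,s=np.cos(th),np.sin(th); P=np.array(P,float); return np.c_[x+c*P[:,0]-s*P[:,1],y+s*P[:,0]+c*P[:,1],P[:,2]]
# scene: plinth top corners (+x,+y)?, side
PA=[(.075,-.04,.012),(.075,.04,.012)]; UA=[(264,169.2),(231.2,176)]
PB=[(.075,.04,.012),(.075,-.04,.012)]; UB=[(347.4,284.3),(384.2,291.2)]
def res(p,full=False):
    r=[]
    for im,P,U in((a,PAx,UAx),(b,PBx,UBx)): r.append(proj(im,pts(*p,P))-np.array(U))
    return np.concatenate(r).ravel()
best=None
for fl in(0,1):
    PAx,UAx,PBx,UBx=PA[::-1] if fl else PA,UA,PB,UB
    for th0 in(1,1.5,2):
        s=least_squares(res,[.6,-.2,th0]); 
        if best is None or s.cost<best[0].cost: best=(s,fl)
print("cradle",best[0].x,best[1],np.round(best[0].fun,1))
# outline masks of bottle: cap top centre pixel, both cams -> x,y
def tri(ua,ub):
    A=[];B=[]
    for im,u in((a,ua),(b,ub)):
        o,d=ray(im,*u); d/=np.linalg.norm(d); M=np.eye(3)-np.outer(d,d); A.append(M);B.append(M@o)
    return np.linalg.solve(sum(A),sum(B))
print("captop",tri((405+175/4,255+(398-300)/4),(260+(474-320)/4,130+(347-300)/4)))
E
python3 fit.py; python3 - <<'E'
from h import *
s=ctrl.get_state();print(np.array(ctrl.get_image("wrist")["T_tool_cam"]).round(3).tolist(),np.load("wrist0.npy",allow_pickle=True).item()["camera_matrix"])
im=np.load("wrist0.npy",allow_pickle=True).item(); print(proj(im,[[.5,.266,.116],[.59,-.03,.0]]))
E
```

```text
cradle [ 0.59891059 -0.27661996  1.21334233] 1 [-0.1 -1.6 -1.  -0.4 -0.5 -1.7  0.4 -0.5]
captop [0.50299607 0.27364516 0.11272723]
[[-0.0, -0.964, -0.265, 0.072], [1.0, -0.001, 0.0, -0.0], [-0.0, -0.265, 0.964, -0.163], [0.0, 0.0, 0.0, 1.0]] [[349.68076079   0.         319.40269031]
 [  0.         349.68076079 200.13277511]
 [  0.           0.           1.        ]]
[[149.12309099 484.2752004 ]
 [ 72.5602263  489.27214191]]
```

>>> carry_out(
  steps=[
    [0,0,-8,2.8,-3.9,3,1],
    [0,0,-16,5.6,-7.8,3,1],
    [0,0,-24,8.3,-11.7,3,1],
    [0,0,-32,11.1,-15.6,3,1],
    [0,0,-36,13.9,-19.5,3,1],
    [0,0,-36,16.6,-23.4,3,1],
    [0,0,-36,19.4,-27.3,3,1],
    [0,0,-36,22.2,-31.2,3,1],
    [0,0,-36,22.2,-31.2,3,1],
    [0,0,-36,22.2,-31.2,3,1],
  ],
)

```text
time: 1.2
position: [0.5035, 0.2728, 0.2525]
tool_rot: [-1.613, -2.695, 0.0]
ft_force: [-1.5, 1.2, -0.2]
grip_width: 0.997
grip_force: 0.0
```

```bash
cat > snap.py <<'E'
import sys
from h import *
n,f=sys.argv[1:3]
s=ctrl.get_state(); im=cam(n); save(im,f"pics/{f}.png"); np.save(f"{f}.npy",im,allow_pickle=True)
print(s["time"],s["position"].round(4),s["tool_rot"].round(3),s["joint_positions"].round(3),s["ft_force"].round(1),s["grip_width"],s["grip_force"])
E
python3 snap.py wrist w1; python3 - <<'E'
from h import *
im=np.load("w1.npy",allow_pickle=True).item(); print(proj(im,[[.503,.274,.116]]))
E
```

```text
1.2 [0.5035 0.2728 0.2525] [-1.613 -2.695  0.   ] [-0.751  0.141  0.232  1.613 -0.033  1.391 -0.023] [-1.5  1.2 -0.2] 0.997396579338719 0.0
[[319.4543362  187.31236045]]
```

View pics/w1.png

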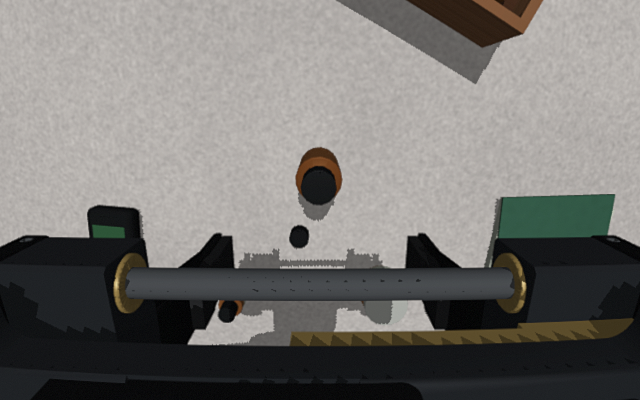

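Wrist view: the cap is at (319,186), against a predicted (319,187), so the position is good to about 1 mm. The small loose cap is at (300,237), low and out of the way. I'll go down and grip the cap.

>>> carry_out(
  steps=[
    [0,0,0,0,0.1,-4,0.8],
    [0,0,0,0,0.1,-8,0.7],
    [0,0,0,0,0.1,-12,0.7],
    [0,0,0,0,0.1,-14.5,0.7],
    [0,0,0,0,0.1,-15.8,0.7],
    [0,0,0,0,0.1,-15.8,0.45],
    [0,0,0,0,0.1,-15.8,0.3],
    [0,0,0,0,0.1,-15.8,0.2],
    [0,0,0,0,0.1,-15.8,0.2],
    [0,0,0,0,0.1,-15.8,0.2],
  ],
  squeeze=8,
)

```text
time: 2.25
position: [0.5034, 0.2756, 0.0959]
tool_rot: [1.608, 2.698, 0.003]
ft_force: [0.1, -0.3, 3.9]
grip_width: 0.37
grip_force: 8.0
```

>>> carry_out(
  steps=[
    [0,0,0,0,0,1,0.2],
    [0,0,0,0,0,2,0.2],
    [0,0,0,0,0,3.5,0.2],
    [0,0,0,0,0,7,0.2],
    [0,0,0,0,0,10,0.2],
    [0,0,-8,1.5,-4.5,10,0.2],
    [0,0,-16,3,-9,10,0.2],
    [0,0,-24,4.4,-13.5,10,0.2],
    [0,0,-30,5.8,-18,10,0.2],
    [0,0,-30,7.2,-22.5,10,0.2],
    [0,0,-30,8.6,-27,8,0.2],
    [0,0,-30,9.4,-30.7,5,0.2],
  ],
)

```text
time: 3.45
position: [0.5999, -0.0346, 0.1479]
tool_rot: [2.25, 2.185, 0.009]
ft_force: [1.3, 0.2, 0.3]
grip_width: 0.366
grip_force: 8.0
```

>>> carry_out(
  steps=[
    [0,0,0,0,0,0,0.2],
    [0,0,0,0,0,0,0.2],
  ],
)

```text
time: 3.65
position: [0.5966, -0.0328, 0.1448]
tool_rot: [-2.255, -2.187, 0.001]
ft_force: [0.0, -0.1, 0.2]
grip_width: 0.374
grip_force: 8.0
```

```bash
python3 snap.py wrist w2; python3 snap.py scene s2; python3 - <<'E'
from h import *
im=np.load("w2.npy",allow_pickle=True).item();b=np.load("s2.npy",allow_pickle=True).item()
c=cv2.resize(b["pixels"][150:330,220:500,::-1],(640,411)); 
cv2.imwrite("pics/c2.png",np.vstack([im["pixels"][210:400,:,::-1],c])[:600])
E
```

```text
3.65 [ 0.5966 -0.0328  0.1448] [-2.255e+00 -2.187e+00  1.000e-03] [-0.4    0.276  0.486  1.703 -0.137  1.198  0.09 ] [ 0.  -0.1  0.2] 0.37397322625943996 7.998342365026474
3.7 [ 0.5973 -0.0309  0.1455] [-2.252e+00 -2.190e+00 -2.000e-03] [-0.402  0.275  0.484  1.702 -0.137  1.197  0.09 ] [ 0.4 -0.1 -0.3] 0.37715747305667124 7.998356614261866
```

View pics/c2.png

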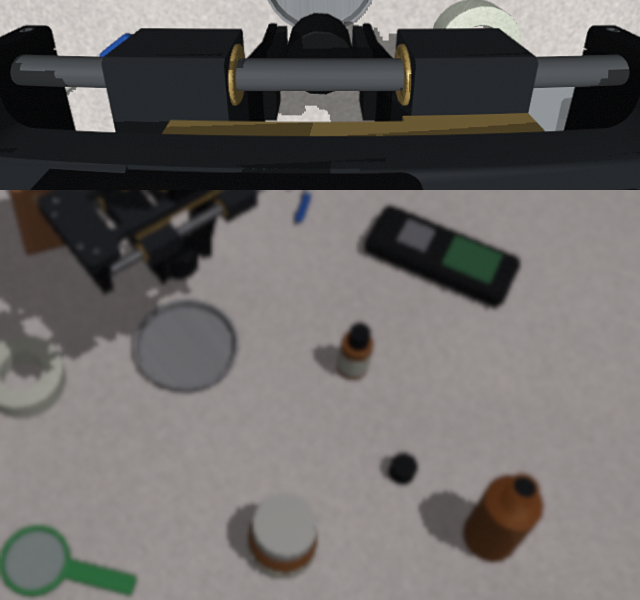

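The crop shows the cap held between the fingers and the bottle still upright with a bare neck. The dish is empty, with the gripper above it. I'll lower the cap.

>>> carry_out(
  steps=[
    [0,0,0,0,0,-4,0.2],
    [0,0,0,0,0,-8,0.2],
    [0,0,0,0,0,-11,0.2],
    [0,0,0,0,0,-12.5,0.2],
    [0,0,0,0,0,-13.1,0.2],
    [0,0,0,0,0,-13.4,0.2],
    [0,0,0,0,0,-13.4,0.2],
  ],
)

```text
time: 4.45
position: [0.5981, -0.0315, 0.012]
tool_rot: [2.251, 2.19, 0.003]
ft_force: [0.7, 0.5, 0.3]
grip_width: 0.376
grip_force: 8.0
```

>>> carry_out(
  steps=[
    [0,0,0,0,0,-0.2,0.2],
    [0,0,0,0,0,-0.2,0.2],
  ],
)

```text
time: 4.65
position: [0.5976, -0.0318, 0.0095]
tool_rot: [2.252, 2.189, 0.002]
ft_force: [0.1, -0.2, -0.4]
grip_width: 0.37
grip_force: 8.0
```

Now to release. The opening stays at about 0.5 so the fingers clear the rim.

>>> carry_out(
  steps=[
    [0,0,0,0,0,-0.1,0.2],
    [0,0,0,0,0,-0.1,0.43],
    [0,0,0,0,0,-0.1,0.5],
    [0,0,0,0,0,-0.1,0.5],
    [0,0,0,0,0,-0.1,0.5],
    [0,0,0,0,0,1,0.5],
    [0,0,0,0,0,3,0.5],
    [0,0,0,0,0,6,0.5],
    [0,0,0,0,0,10,0.7],
    [0,0,0,0,0,14,1],
    [0,0,0,0,0,18,1],
    [0,0,0,0,0,18,1],
  ],
)

```text
time: 5.85
position: [0.6007, -0.0324, 0.1961]
tool_rot: [2.247, 2.184, 0.015]
ft_force: [0.8, 0.1, 1.0]
grip_width: 0.781
grip_force: 0.0
```

```bash
python3 snap.py wrist w3;python3 snap.py side sd3; python3 - <<'E'
from h import *
im=np.load("w3.npy",allow_pickle=True).item();b=np.load("sd3.npy",allow_pickle=True).item()
c=cv2.resize(b["pixels"][200:350,300:400,::-1],(400,600)) 
cv2.imwrite("pics/c3.png",np.hstack([cv2.resize(im["pixels"][:300,120:520,::-1],(400,300)),c[:300]]))
print(proj(b,[[.598,-.0315,.016],[.598,-.0315,.029]]))
E
```

```text
5.85 [ 0.6007 -0.0324  0.1961] [2.247 2.184 0.015] [-0.413  0.236  0.497  1.643 -0.118  1.281  0.077] [0.8 0.1 1. ] 0.7805003439543516 0.0
5.9 [ 0.599  -0.0321  0.1929] [2.249 2.187 0.009] [-0.413  0.238  0.496  1.647 -0.119  1.279  0.077] [-0.4 -0.1 -1. ] 0.826207946319396 0.0
[[342.20267593 232.36180626]
 [342.48073728 228.21138017]]
```

View pics/c3.png

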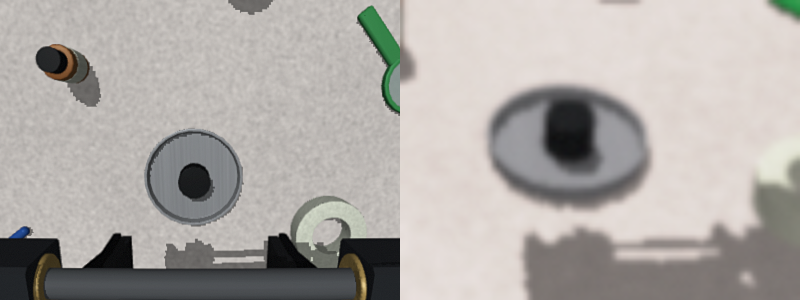

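Cap stands upright in the dish: dish centre at (194,176) in the left tile, cap at (194,181). Next I'll fit a kinematic model, so the bottle's pick and lay poses can be planned within the joint ranges.

```bash
cat > kin.py <<'E'
from h import *
from scipy.optimize import least_squares
lo=np.array([-2.86,-.3,-1.38,.06,-1.56,.09,-2.69]);hi=np.array([2.86,2.09,1.24,2.45,4.7,2.05,2.69])
def fk(q,p):
    h,L1,e,L2,w,L3,o7=p[:7]; sg=SG
    rz=lambda a:R.from_euler('z',a).as_matrix(); ry=lambda a:R.from_euler('y',a).as_matrix()
    v=lambda x,z:np.array([x,0,z])
    M=rz(sg[0]*q[0]); t=v(0,h); M=M@ry(q[1])@rz(sg[1]*q[2]); t=t+M@v(e,L1)
    M=M@ry(q[3]); t=t+M@v(-e,0); M=M@rz(sg[2]*q[4]); t=t+M@v(0,L2); M=M@ry(q[5]); t=t+M@v(w,L3)
    return t,M@rz(sg[3]*q[6]+o7)
D=[([-1.1098724,.32163767,-.07008059,1.45139336,.02265419,1.37081654,-.0568768],[.28074666,.5857744,.22172325],[-.69592,-3.06335,.00229]),
([-.751,.141,.232,1.613,-.033,1.391,-.023],[.5035,.2728,.2525],[-1.613,-2.695,0]),
([-.4,.276,.486,1.703,-.137,1.198,.09],[.5966,-.0328,.1448],[-2.255,-2.187,.001]),
([-.402,.275,.484,1.702,-.137,1.197,.09],[.5973,-.0309,.1455],[-2.252,-2.19,-.002]),
([-.413,.238,.496,1.647,-.119,1.279,.077],[.599,-.0321,.1929],[2.249,2.187,.009])]
import itertools
def fres(p):
    r=[1e-2*(p[:6]-P0[:6])]
    for q,t,w in D:
        a,M=fk(q,p); r+=[a-t,.2*(R.from_matrix(M).inv()*R.from_rotvec(w)).as_rotvec()]
    return np.concatenate(r)
P0=np.array([.34,.4,0,.4,0,.2,0.])
best=None
for sgs in itertools.product((1,-1),repeat=4):
    SG=sgs
    for o in(0,np.pi/2,np.pi,-np.pi/2):
        p=P0.copy();p[6]=o; s=least_squares(fres,p)
        if best is None or s.cost<best[0]: best=(s.cost,sgs,s.x,s.fun)
SG,P=best[1],best[2]
def ik(t,M,q0):
    f=lambda q:np.concatenate([(fk(q,P)[0]-t)*10,(R.from_matrix(fk(q,P)[1]).inv()*R.from_matrix(M)).as_rotvec()*3,.01*(q-q0)])
    s=least_squares(f,np.clip(q0,lo+.03,hi-.03),bounds=(lo+.02,hi-.02)); a,A=fk(s.x,P)
    return s.x,np.linalg.norm(a-t)+.2*np.linalg.norm((R.from_matrix(A).inv()*R.from_matrix(M)).as_rotvec())
def frame(phi,pitch): # tool z pitched below horizontal along azimuth phi, x 'up/neck' side
    d=np.array([np.cos(phi),np.sin(phi),0]);u=np.array([0,0,1.]);c,s=np.cos(pitch),np.sin(pitch)
    z=c*d-s*u;x=s*d+c*u; return np.c_[x,np.cross(z,x),z]
E
cat > plan.py <<'E'
from kin import *
print(best[0],SG,P.round(4),np.abs(best[3][6:]).max())
B=np.array([.503,.274,.055]);C=np.array([.5989,-.2766]);th=1.2133
q0=np.array([-.413,.238,.496,1.647,-.119,1.279,.077])
for al in(0,15,30):
    a=np.radians(al)
    M=frame(th,np.pi/2+a); g=np.array([*(C-.001*np.array([np.cos(th),np.sin(th)])),.055]); qp,e=ik(g+.019*M[:,2],M,q0)
    print("place",al,round(e,4),qp.round(2))
    for ph in range(-20,131,15):
        M=frame(np.radians(ph),a); q,e=ik(B+.019*M[:,2],M,q0); 
        M=frame(np.radians(ph),a);q2,e2=ik(B+.019*M[:,2]-.1*M[:,2],M,q)
        if e<.01: print(al,ph,round(e,4),round(e2,4),q.round(2),"margin",np.minimum(q-lo,hi-q).min().round(2))
E
python3 plan.py
```

```text
0.0008760903139671683 (-1, -1, -1, -1) [ 0.1595  0.3276 -0.0076  0.4989 -0.0605  0.1408  1.5712] 0.02942817122327185
place 0 0.0 [ 0.    0.65  0.52  1.52 -0.35  1.07  0.24]
0 70 0.0 0.0 [ 0.77  0.96 -1.23  1.96 -1.54  0.56  1.11] margin 0.02
0 85 0.0 0.0 [ 0.45  0.62 -0.83  1.92 -1.54  1.01  0.87] margin 0.02
0 100 0.0 0.0 [-0.02  0.52 -0.29  1.84 -1.54  1.4   0.78] margin 0.02
0 115 0.0 0.0 [-0.22  0.57 -0.06  1.74 -1.44  1.67  0.75] margin 0.12
0 130 0.0 0.0 [-0.19  0.65 -0.09  1.62 -1.24  1.86  0.74] margin 0.19
place 15 0.0 [-0.1   0.68  0.6   1.53 -0.12  1.02  0.09]
15 70 0.0 0.0 [ 0.59  0.66 -1.07  1.96 -1.54  0.49  0.85] margin 0.02
15 85 0.0 0.0 [ 0.06  0.42 -0.44  1.93 -1.54  0.95  0.71] margin 0.02
15 100 0.0 0.0 [-0.37  0.44  0.05  1.85 -1.48  1.3   0.69] margin 0.08
15 115 0.0 0.0 [-0.31  0.51  0.01  1.76 -1.29  1.51  0.7 ] margin 0.27
15 130 0.0 0.0 [-0.28  0.58 -0.02  1.65 -1.11  1.71  0.74] margin 0.34
place 30 0.0 [-0.21  0.73  0.7   1.53  0.1   1.02 -0.06]
30 55 0.0055 0.0124 [ 0.48  0.58 -1.05  1.94 -1.54  0.11  0.64] margin 0.02
30 70 0.0 0.0 [-0.16  0.34 -0.3   1.96 -1.54  0.58  0.51] margin 0.02
30 85 0.0 0.0 [-0.49  0.35  0.1   1.92 -1.45  0.9   0.52] margin 0.11
30 100 0.0 0.0 [-0.44  0.39  0.08  1.86 -1.27  1.13  0.56] margin 0.29
30 115 0.0 0.0 [-0.39  0.45  0.06  1.78 -1.11  1.34  0.63] margin 0.45
30 130 0.0 0.0 [-0.36  0.51  0.04  1.69 -0.96  1.54  0.72] margin 0.51
```

```bash
cat > turn.py <<'E'
from h import *
import sys
def frame(phi,pitch):
    phi,pitch=np.radians([phi,pitch]); d=np.array([np.cos(phi),np.sin(phi),0]);u=np.array([0,0,1.]);c,s=np.cos(pitch),np.sin(pitch)
    z=c*d-s*u;x=s*d+c*u; return np.c_[x,np.cross(z,x),z]
def delta(M,t,cur=None,n=0):
    s=ctrl.get_state(); C=R.from_rotvec(s["tool_rot"]); w=(R.from_matrix(M)*C.inv()).as_rotvec(degrees=True)
    print("turn",w.round(1),"|",np.linalg.norm(w).round(1),"shift cm",((t-s["position"])*100).round(2))
E
python3 - <<'E'
from turn import *
M=frame(115,30);B=np.array([.503,.274,.055]); delta(M,B-.111*M[:,2]); print(M[:,2])
s=ctrl.get_state();C=R.from_rotvec(s["tool_rot"]).as_matrix();print(C.round(2).tolist())
E
```

```text
turn [59.2 12.4 24.2] | 65.1 shift cm [-5.39 21.87 -7.99]
[-0.36599815  0.78488557 -0.5       ]
[[0.03, 1.0, 0.0], [1.0, -0.03, 0.0], [0.0, 0.0, -1.0]]
```

>>> carry_out(
  steps=[
    [6.6,1.4,2.7,-0.6,2.4,2,1],
    [13.2,2.8,5.4,-1.2,4.9,2,1],
    [19.7,4.1,8.1,-1.8,7.3,2,1],
    [26.3,5.5,10.8,-2.4,9.7,2,1],
    [32.9,6.9,13.4,-3,12.2,2,1],
    [39.5,8.3,16.1,-3.6,14.6,2,1],
    [46,9.6,18.8,-4.2,17,2,1],
    [52.6,11,21.5,-4.8,19.4,1,1],
    [59.2,12.4,24.2,-5.4,20,0,1],
    [59.2,12.4,24.2,-5.4,20,-1,1],
    [59.2,12.4,24.2,-5.4,20,-1,1],
  ],
)

```text
time: 7.05
position: [0.5419, 0.1676, 0.1755]
tool_rot: [-1.168, -1.826, -0.665]
ft_force: [-0.2, 0.9, 0.6]
grip_width: 1.001
grip_force: 0.0
```

```bash
python3 snap.py wrist w4; python3 - <<'E'
from turn import *
M=frame(115,30);B=np.array([.503,.274,.055]); delta(M,B-.111*M[:,2]); delta(M,B+.019*M[:,2])
im=np.load("w4.npy",allow_pickle=True).item(); print(proj(im,[[.503,.274,0],[.503,.274,.055],[.503,.274,.112]]))
E
```

```text
7.05 [0.5419 0.1676 0.1755] [-1.168 -1.826 -0.665] [-0.069  0.598  0.279  1.571 -0.923  1.774  0.85 ] [-0.2  0.9  0.6] 1.0014143034091565 0.0
turn [ 0.2 -0.2 -0.1] | 0.2 shift cm [ 0.09  1.91 -6.73]
turn [ 0.2 -0.2 -0.1] | 0.2 shift cm [ -4.66  12.11 -13.23]
[[329.36727375 264.30466716]
 [330.12031825 232.26296734]
 [331.09045885 190.10643956]]
```

View pics/w4.png

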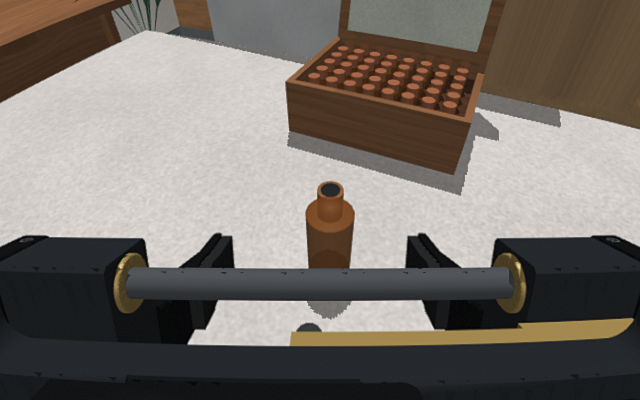

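The bottle neck top is at (330,189), against a predicted (331,190), so the tool is lined up. I'll drop to the approach line and go in.

>>> carry_out(
  steps=[
    [0,0,0,0,1,-3.5,1],
    [0,0,0,0.1,1.9,-6.7,1],
    [0,0,0,-1.1,4.5,-8.3,1],
    [0,0,0,-2.3,7,-10,1],
    [0,0,0,-3.5,9.6,-11.6,1],
    [0,0,0,-4.2,11.1,-12.6,1],
    [0,0,0,-4.7,12.1,-13.2,1],
    [0,0,0,-4.7,12.1,-13.2,1],
  ],
)

```text
time: 7.9
position: [0.4953, 0.2904, 0.0473]
tool_rot: [-1.162, -1.831, -0.67]
ft_force: [-0.4, 0.3, 0.1]
grip_width: 0.999
grip_force: 0.0
```

```bash
python3 - <<'E'
from turn import *
M=frame(115,30);B=np.array([.503,.274,.055]); delta(M,B+.019*M[:,2]); s=ctrl.get_state(); print(s["joint_positions"].round(2),s["ft_force"].round(1))
E
```

```text
turn [ 0.  -0.  -0.2] | 0.3 shift cm [ 0.07 -0.15 -0.18]
[-0.2   0.68  0.19  1.75 -1.03  1.49  0.96] [-0.4  0.3  0.1]
```

>>> carry_out(
  steps=[
    [0,0,0,0,0,0,0.7],
    [0,0,0,0,0,0,0.6],
    [0,0,0,0,0,0,0.55],
    [0,0,0,0,0,0,0.45],
    [0,0,0,0,0,0,0.4],
    [0,0,0,0,0,0,0.4],
    [0,0,0,0,0,0,0.4],
    [0,0,0,0,0,1,0.4],
    [0,0,0,0,0,3,0.4],
    [0,0,0,0,0,6,0.4],
    [0,0,0,0,0,10,0.4],
    [0,0,0,0,0,10,0.4],
  ],
  squeeze=25,
)

```text
time: 9.1
position: [0.4984, 0.2897, 0.1525]
tool_rot: [-1.161, -1.836, -0.679]
ft_force: [0.4, 0.5, -1.2]
grip_width: 0.521
grip_force: 25.0
```

```bash
python3 - <<'E'
from turn import *
th=np.degrees(1.2133)
M=frame(th,120);C=np.array([.5989,-.2766,.055])-.001*np.array([np.cos(1.2133),np.sin(1.2133),0]); g=C+.019*M[:,2]
delta(M,g); delta(M,g+[0,0,.1]); s=ctrl.get_state(); print(s["position"],s["joint_positions"].round(2),s["ft_force"].round(1),s["grip_width"])
# intermediate pose: pitch 75, half-way yaw
delta(frame((115+th)/2,75),g+[0,.15,.2])
E
```

```text
turn [-91.9  -3.3 -36. ] | 98.7 shift cm [  9.68 -57.62 -11.4 ]
turn [-91.9  -3.3 -36. ] | 98.7 shift cm [  9.68 -57.62  -1.4 ]
[0.49840138 0.28974489 0.15250069] [-0.21  0.52  0.21  1.73 -1.    1.58  0.82] [ 0.4  0.5 -1.2] 0.5206174168810712
turn [-44.  -10.3 -21.9] | 50.2 shift cm [  9.68 -42.62   8.6 ]
```

>>> carry_out(
  steps=[
    [-3.7,-0.9,-1.8,0.5,-2,3,0.4],
    [-7.3,-1.7,-3.7,1.2,-5,6,0.4],
    [-11,-2.6,-5.5,2,-8.6,8.6,0.4],
    [-14.7,-3.4,-7.3,2.8,-12.4,8.6,0.4],
    [-18.3,-4.3,-9.1,3.7,-16.2,8.6,0.4],
    [-22,-5.2,-11,4.6,-20,8.6,0.4],
    [-25.7,-6,-12.8,5.4,-23.8,8.6,0.4],
    [-29.3,-6.9,-14.6,6.3,-27.6,8.6,0.4],
    [-33,-7.7,-16.4,7.2,-31.4,8.6,0.4],
    [-36.7,-8.6,-18.3,8,-35.2,8.6,0.4],
    [-40.3,-9.4,-20.1,8.9,-39,8.6,0.4],
    [-44,-10.3,-21.9,9.7,-42.6,8.6,0.4],
  ],
)

```text
time: 10.3
position: [0.5926, -0.1386, 0.2324]
tool_rot: [-2.047, -2.109, -0.262]
ft_force: [-1.6, -0.1, -3.0]
grip_width: 0.52
grip_force: 25.0
```

```bash
python3 - <<'E'
from turn import *
th=np.degrees(1.2133)
M=frame(th,120);C=np.array([.5989,-.2766,.055])-.001*np.array([np.cos(1.2133),np.sin(1.2133),0]); g=C+.019*M[:,2]
delta(M,g+[0,0,.1]); s=ctrl.get_state(); print(s["position"],s["joint_positions"].round(2),s["ft_force"].round(1),s["grip_width"])
E
```

```text
turn [-44.7   7.  -20.9] | 49.8 shift cm [  0.26 -14.78  -9.38]
[ 0.59264476 -0.13863554  0.23236918] [-0.1   0.33  0.55  1.5  -0.4   1.5   0.52] [-1.6 -0.1 -3. ] 0.5195349081499921
```

>>> carry_out(
  steps=[
    [-5.6,0.9,-2.6,0,-1.8,0,0.4],
    [-11.2,1.8,-5.2,0.1,-3.7,0,0.4],
    [-16.8,2.6,-7.8,0.1,-5.5,0,0.4],
    [-22.4,3.5,-10.5,0.1,-7.4,0,0.4],
    [-27.9,4.4,-13.1,0.2,-9.2,0,0.4],
    [-33.5,5.3,-15.7,0.2,-11.1,-1,0.4],
    [-39.1,6.1,-18.3,0.3,-12.9,-3,0.4],
    [-44.7,7,-20.9,0.3,-14.8,-5,0.4],
    [-44.7,7,-20.9,0.3,-14.8,-6,0.4],
    [-44.7,7,-20.9,0.3,-14.8,-6,0.4],
    [-44.7,7,-20.9,0.3,-14.8,-6,0.4],
  ],
)

```text
time: 11.4
position: [0.5958, -0.2852, 0.1736]
tool_rot: [2.283, 1.588, -0.608]
ft_force: [0.4, -0.2, -1.0]
grip_width: 0.518
grip_force: 25.0
```

```bash
python3 snap.py wrist w5; python3 snap.py scene s5; python3 snap.py side sd5; python3 - <<'E'
from turn import *
th=np.degrees(1.2133)
M=frame(th,120);C=np.array([.5989,-.2766,.055])-.001*np.array([np.cos(1.2133),np.sin(1.2133),0]); g=C+.019*M[:,2]
delta(M,g)
w,a,b=[np.load(n+".npy",allow_pickle=True).item()["pixels"][:,:,::-1] for n in("w5","s5","sd5")]
r=lambda i,x,y,k,h:cv2.resize(i[y:y+k*3//4,x:x+k],(400,300),interpolation=cv2.INTER_CUBIC)
cv2.imwrite("pics/c5.png",np.vstack([np.hstack([r(a,190,70,120,0),r(b,300,230,120,0)]),np.hstack([cv2.resize(w,(400,250)),np.zeros((250,400,3),np.uint8)])]))
E
```

```text
11.4 [ 0.5958 -0.2852  0.1736] [ 2.283  1.588 -0.608] [-0.392  0.494  0.707  1.541  0.214  1.271 -0.164] [ 0.4 -0.2 -1. ] 0.5181698961925804 25.000111665576696
11.45 [ 0.5961 -0.2855  0.1743] [ 2.284  1.587 -0.607] [-0.392  0.493  0.707  1.54   0.215  1.271 -0.164] [ 0.1  0.5 -1.9] 0.5194819605260398 25.00020015053451
11.5 [ 0.5962 -0.2856  0.1745] [ 2.284  1.586 -0.606] [-0.392  0.493  0.707  1.54   0.215  1.271 -0.165] [-0.1  0.6 -1.8] 0.5209034469520716 25.000273380428553
turn [-0.2  0.2 -0.1] | 0.2 shift cm [ -0.1   -0.08 -13.59]
```

View pics/c5.png

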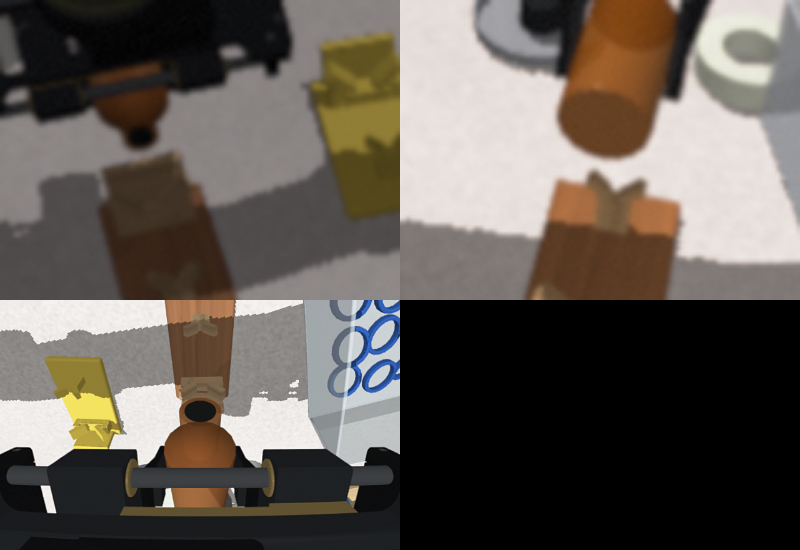

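The bottle lies horizontal above the cradle with its neck towards the neck V, and its foot faces the side camera (upper right tile). The wrist tile shows the end board at about (200,385) and the neck V at (200,325). I'll check the alignment with a model overlay before lowering.

```bash
cat > ov.py <<'E'
from turn import *
c=np.array([.5989,-.2766]);th=1.2133
def cw(P):
    P=np.array(P,float)/1000;return np.c_[c[0]+np.cos(th)*P[:,0]-np.sin(th)*P[:,1],c[1]+np.sin(th)*P[:,0]+np.cos(th)*P[:,1],P[:,2]]
F=cw([(75,40,12),(75,-40,12),(-75,40,12),(-75,-40,12),(51,18,53),(51,-18,53),(41,18,53),(41,-18,53),(-34,31,48),(-34,-31,48),(-61,31,52),(-61,-31,52)])
def ov(f,x,y,w,h,k):
    im=np.load(f+".npy",allow_pickle=True).item();i=cv2.resize(im["pixels"][y:y+h,x:x+w,::-1],None,fx=k,fy=k,interpolation=cv2.INTER_CUBIC).copy()
    i=np.clip(i*1.5,0,255).astype(np.uint8)
    pts=proj(im,F)
    if f[0]=="w":
        T=im["cam_to_world"]@np.linalg.inv(np.array(im["T_tool_cam"])); g=T[:3,3]-.019*T[:3,2]; d=np.array([np.cos(th),np.sin(th),0]); pts=np.r_[pts,proj(im,[g+.057*d])]
    for p in pts: cv2.drawMarker(i,tuple(int(v) for v in ((p-[x,y]+.5)*k)),(0,255,0),cv2.MARKER_CROSS,9,1)
    return i
A=ov("w5",220,0,200,200,3); B=ov("sd5",340,270,66,100,3)
B=cv2.copyMakeBorder(B,0,600-B.shape[0],0,0,cv2.BORDER_CONSTANT)
cv2.imwrite("pics/ov.png",np.hstack([A,B]))
E
python3 ov.py
```

```text
(no output)
```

View pics/ov.png

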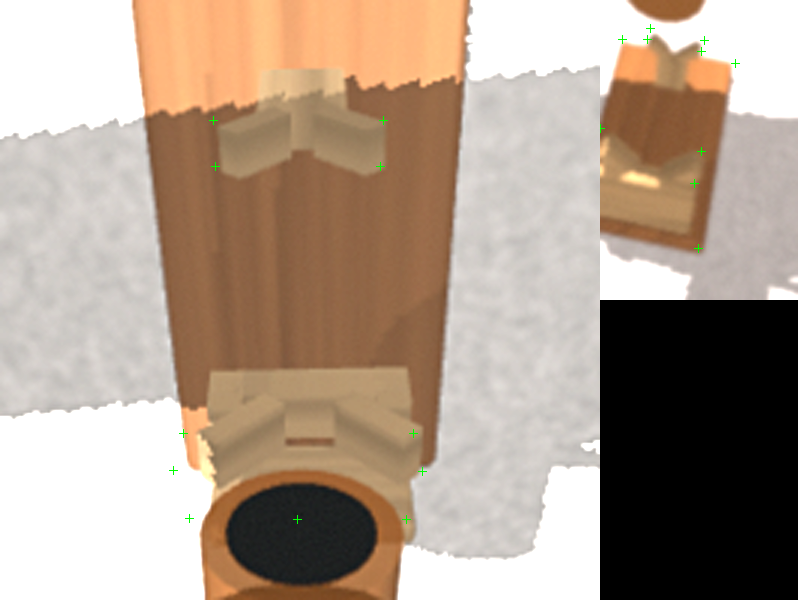

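The overlay shows the cradle model about 1 mm off at the neck V (predicted (213,120), seen (219,126)). At the foot corners it is about 4 mm off (predicted (173,470) and (422,471), seen (188,468) and (434,462)). I'll refit its yaw and position from this close view.

```bash
python3 - <<'E'
from turn import *
from scipy.optimize import least_squares
L=lambda n:np.load(n+".npy",allow_pickle=True).item()
w,a,b=L("w5"),L("scene0"),L("side0")
def cw(p,P):
    P=np.array(P,float)/1000;x,y,t=p;return np.c_[x+np.cos(t)*P[:,0]-np.sin(t)*P[:,1],y+np.sin(t)*P[:,0]+np.cos(t)*P[:,1],P[:,2]]
PW=[(-75,40,12),(-75,-40,12),(51,18,53),(51,-18,53),(41,18,53),(41,-18,53)]
UW=np.array([(188,468),(434,462),(219,126),(386,121),(222,170),(385,166)])/3+[220,0]-.5
PA=[(75,40,12),(75,-40,12)];UA=np.array([(264,169.2),(231.2,176)])
UB=np.array([(347.4,284.3),(384.2,291.2)])
r=lambda im,P,U:lambda p:(proj(im,cw(p,P))-U).ravel()
rw=r(w,PW,UW); rb=r(b,PA,UB); ra=r(a,PA,UA)
s=least_squares(rw,[.6,-.277,1.21]);print("wrist",s.x,s.fun.round(1))
s2=least_squares(lambda p:np.concatenate([rw(p),3*rb(p),3*ra(p)]),s.x);print("all",s2.x,rb(s2.x).round(1),ra(s2.x).round(1),rb(s.x).round(1),ra(s.x).round(1))
# bottle mouth: height from tool; wrist mouth centre
T=w["cam_to_world"]@np.linalg.inv(np.array(w["T_tool_cam"])); g=T[:3,3]-.019*T[:3,2]
d=np.array([np.cos(s.x[2]),np.sin(s.x[2])])
bd=T[:3,:3]@np.array([np.cos(np.radians(30)),0,-.5]); print("bottle axis az",np.arctan2(bd[1],bd[0]),bd[2])
m=g+.057*bd; print("mouth pred px",proj(w,m),"obs",np.array([302,528])/3+[220,0]-.5)
for dz in(-.002,0,.002): print(dz,(onz(w,*(np.array([302,528])/3+[220,0]-.5),m[2]+dz)-m)*1000)
E
```

```text
wrist [ 0.60087738 -0.27752061  1.23975402] [-0.3  1.9  0.6  2.3 -0.6 -0.9  0.5 -0.7 -0.4 -0.3  0.3 -0.3]
all [ 0.60072665 -0.27741681  1.23714442] [-0.5 -1.3  0.6 -0.8] [-0.3 -1.9 -1.  -0.1] [-0.5 -1.3  0.5 -0.8] [-0.3 -2.  -1.  -0.1]
bottle axis az 1.2153003544438747 0.003390150775479217
mouth pred px [[318.46516607 173.03391327]] obs [320.16666667 175.5       ]
-0.002 [-0.44858239 -2.86321574 -2.        ]
0 [ 0.15445467 -1.22543805  0.        ]
0.002 [0.75749172 0.41233964 2.        ]
```

```bash
cat > tgt.py <<'E'
from turn import *
th=1.238;M=frame(np.degrees(th),120);C=np.array([.6008,-.2774,.055])-.001*np.array([np.cos(th),np.sin(th),0]); g=C+.019*M[:,2]
delta(M,g); s=ctrl.get_state(); print(s["time"],s["position"].round(4),s["ft_force"].round(1),s["grip_width"])
E
python3 tgt.py
```

```text
turn [-0.2  0.2  1.3] | 1.4 shift cm [  0.11  -0.17 -13.59]
11.55 [ 0.5963 -0.2856  0.1745] [ 0.2 -0.  -1.4] 0.5239010456677196
```

>>> carry_out(
  steps=[
    [-0.2,0.2,1.3,0.1,-0.2,-3,0.4],
    [-0.2,0.2,1.3,0.1,-0.2,-6,0.4],
    [-0.2,0.2,1.3,0.1,-0.2,-8,0.4],
    [-0.2,0.2,1.3,0.1,-0.2,-10,0.4],
    [-0.2,0.2,1.3,0.1,-0.2,-11,0.4],
    [-0.2,0.2,1.3,0.1,-0.2,-12,0.4],
    [-0.2,0.2,1.3,0.1,-0.2,-12.5,0.4],
    [-0.2,0.2,1.3,0.1,-0.2,-12.8,0.4],
    [-0.2,0.2,1.3,0.1,-0.2,-12.8,0.4],
    [-0.2,0.2,1.3,0.1,-0.2,-12.8,0.4],
  ],
)

```text
time: 12.55
position: [0.5973, -0.2869, 0.0453]
tool_rot: [2.258, 1.611, -0.61]
ft_force: [0.5, 0.0, -0.8]
grip_width: 0.521
grip_force: 25.0
```

```bash
python3 tgt.py
```

```text
turn [ 0.1 -0.2 -0. ] | 0.2 shift cm [ 0.01 -0.04 -0.67]
12.55 [ 0.5973 -0.2869  0.0453] [ 0.5  0.  -0.8] 0.521191212148456
```

>>> carry_out(
  steps=[
    [0,0,0,0,0,-0.1,0.4],
    [0,0,0,0,0,-0.2,0.4],
    [0,0,0,0,0,-0.3,0.4],
    [0,0,0,0,0,-0.4,0.4],
    [0,0,0,0,0,-0.4,0.4],
  ],
)

```text
time: 13.05
position: [0.5967, -0.2867, 0.0404]
tool_rot: [2.259, 1.612, -0.612]
ft_force: [0.7, -0.4, -2.1]
grip_width: 0.523
grip_force: 25.0
```

>>> carry_out(
  steps=[
    [0,0,0,0,0,-0.1,0.4],
    [0,0,0,0,0,-0.1,0.4],
    [0,0,0,0,0,-0.1,0.4],
  ],
)

```text
time: 13.35
position: [0.5969, -0.2868, 0.0396]
tool_rot: [2.259, 1.611, -0.611]
ft_force: [0.4, -0.4, -1.7]
grip_width: 0.522
grip_force: 25.0
```

>>> carry_out(
  steps=[
    [0,0,0,0,0,-0.1,0.4],
    [0,0,0,0,0,-0.1,0.4],
    [0,0,0,0,0,-0.1,0.4],
  ],
)

```text
time: 13.65
position: [0.5971, -0.287, 0.0389]
tool_rot: [2.258, 1.611, -0.611]
ft_force: [-0.2, -0.4, 0.3]
grip_width: 0.519
grip_force: 25.0
```

>>> carry_out(
  steps=[
    [0,0,0,0,0,-0.1,0.4],
    [0,0,0,0,0,-0.1,0.4],
    [0,0,0,0,0,-0.1,0.4],
  ],
)

```text
time: 13.95
position: [0.5972, -0.2871, 0.0387]
tool_rot: [2.258, 1.611, -0.611]
ft_force: [-0.9, 2.9, 5.9]
grip_width: 0.526
grip_force: 25.0
```

Contact is at the expected height: force 5.9 N, TCP z 38.7 mm against a target of 38.6. I'll release gently and withdraw along the tool axis.

>>> carry_out(
  steps=[
    [0,0,0,0,0,0.05,0.4],
    [0,0,0,0,0,0.05,0.4],
  ],
  squeeze=5,
)

```text
time: 14.15
position: [0.5972, -0.287, 0.0386]
tool_rot: [2.259, 1.61, -0.61]
ft_force: [-0.5, 0.6, 3.0]
grip_width: 0.529
grip_force: 5.0
```

>>> carry_out(
  steps=[
    [0,0,0,0,0,0,0.6],
    [0,0,0,0,0,0,0.8],
    [0,0,0,0,0,0,1],
    [0,0,0,0,0,0,1],
    [0,0,0,0,0,0,1],
    [0,0,0,0,0,0,1],
    [0,0,0,0.3,0.9,1.7,1],
    [0,0,0,0.8,2.4,4.3,1],
    [0,0,0,1.6,4.7,8.7,1],
    [0,0,0,2.4,7,13,1],
    [0,0,0,2.4,7,17,1],
    [0,0,0,2.4,7,17,1],
  ],
)

```text
time: 15.35
position: [0.6244, -0.2171, 0.2147]
tool_rot: [2.255, 1.608, -0.599]
ft_force: [0.7, -1.6, -0.3]
grip_width: 1.002
grip_force: 0.0
```

```bash
python3 snap.py wrist w6; python3 snap.py side sd6; python3 - <<'E'
from h import *
w,b=[np.load(n+".npy",allow_pickle=True).item() for n in("w6","sd6")]
th=1.238;d=np.array([np.cos(th),np.sin(th),0]);c=np.array([.6008,-.2774,.055])
W=w["pixels"][:,:,::-1].copy()
for k,im in(("w",w),("s",b)): print(k,proj(im,[c+.056*d,c-.056*d]).round(1))
S=cv2.resize(b["pixels"][200:350,310:420,::-1],(330,450),interpolation=cv2.INTER_CUBIC)
cv2.imwrite("pics/f.png",np.hstack([cv2.copyMakeBorder(cv2.resize(W[:,85:555],(470,400)),0,50,0,0,cv2.BORDER_CONSTANT),S]))
E
```

```text
15.35 [ 0.6244 -0.2171  0.2147] [ 2.255  1.608 -0.599] [-0.475  0.488  0.692  1.456  0.218  1.384 -0.213] [ 0.7 -1.6 -0.3] 1.002367785426023 0.0
15.4 [ 0.6227 -0.2172  0.2115] [ 2.258  1.609 -0.603] [-0.475  0.49   0.692  1.46   0.216  1.383 -0.213] [-0.4 -0.6 -0.5] 1.001885389460275 0.0
w [[314.6 103.7]
 [315.4 197.5]]
s [[366.1 278.7]
 [356.2 323.8]]
```

View pics/f.png

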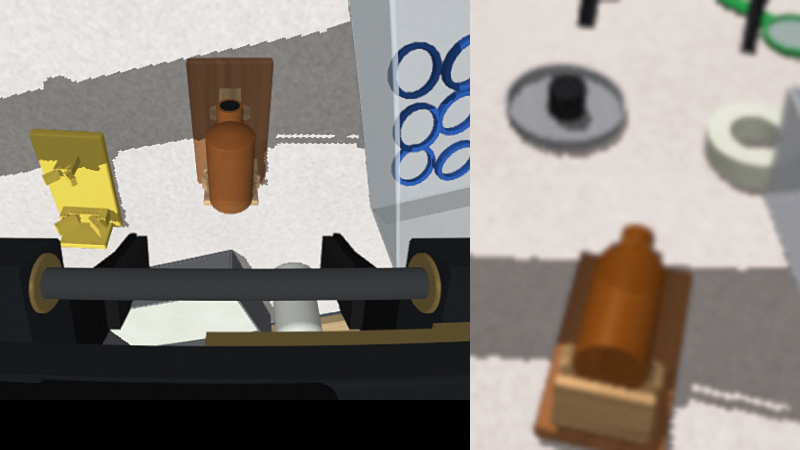

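The bottle lies in the cradle with its mouth at wrist pixel (315,105), against a seated prediction of (315,104), and its foot just inside the end board. The cap is upright in the dish and the gripper is clear, so I'll hand the job in.

>>> carry_out(
  steps=[
    [0,0,0,0,0,0,1],
    [0,0,0,0,0,0,1],
    [0,0,0,0,0,0,1],
  ],
)

```text
time: 15.75
position: [0.6201, -0.2169, 0.2067]
tool_rot: [2.259, 1.612, -0.614]
ft_force: [0.5, -0.1, -0.4]
grip_width: 1.0
grip_force: 0.0
```

```bash
python3 -c "
from bench import ctrl
print(ctrl.close_job())"
```

```text
the job is handed in; nothing more can be done
None
```

The job is handed in, with no verdict shown: the last pictures had the cap standing open end down in the dish and the bottle seated in the wooden cradle with its neck in the notch, and the arm never went near enough to touch the small bottle or the jar.

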